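# Sort the sample bottles beside the mass spectrometer

## Task

Tidy up the bottles after the run: stand both white bottles in the white tray, the amber bottle in the orange tray and the blue-capped vial in the blue tray. The vial hangs by its neck in the keyhole slot of the metal hanger, so slide it along to the wide hole before lifting it out. Set every bottle down upright on the tray floor without dropping or toppling it, let go of it, and leave the beaker and the spanner where they are.

Things in the scene. Friction and masses are not known exactly. Their poses are not given: they have to be found in the camera images.
- white_a_mid (a point): white plastic bottle with a white screw cap (one of two alike), standing loose on the bench: body 38 mm diameter and straight from the foot to 52 mm up, cap 29 mm diameter from 58 to 74 mm, total height 74 mm, about 70 g. Origin: on its axis, half-way up (37 mm above its foot); z along the axis towards the cap.
- white_b_mid (a point): white plastic bottle with a white screw cap (one of two alike), standing loose on the bench: body 38 mm diameter and straight from the foot to 52 mm up, cap 29 mm diameter from 58 to 74 mm, total height 74 mm, about 70 g. Origin: on its axis, half-way up (37 mm above its foot); z along the axis towards the cap.
- amber_mid (a point): amber-brown glass bottle with a pale blank label and a black cap, standing loose on the bench: body 44 mm diameter and straight from the foot to 58 mm up, cap 29 mm diameter from 66 to 86 mm, total height 86 mm, about 110 g. Origin: on its axis, half-way up (43 mm above its foot); z along the axis towards the cap.
- vial_mid (a point): pale glass vial, tall blue cap, 80 mm high, about 50 g: body 30 mm diameter from foot to 46 mm, neck 14 mm from 46 to 56, cap 28 mm from 56 to 80. Hangs loose in the slot, cap underside on the plate, foot 12 mm above the bench; only the cap (68 to 92 mm above the bench) can be grasped. Origin: on its axis half-way up (40 mm above the foot, 28 mm below the cap's middle); z towards the cap.
- hanger: fixed keyhole hanger: level metal plate 80 x 130 mm (x, y), 6 mm thick, top 68 mm above the bench, on grey side walls. Origin: centre of its underside, on the bench. Slot 19 mm wide along y at x = 0, from y = -44 mm to the wide hole, 42 mm square (far corners cut), centred at y = +35 mm. Vial starts at y = -33 to -12; neck play 2.5 mm each side, 4 mm up; its body passes up only at the wide hole.
- tray_white: White plastic tray, fixed to the bench, open on top, 120 x 160 x 20 mm (its x, y, z), walls and floor 4 mm thick, so its inner floor is 4 mm above the bench. Origin: centre of its underside; z up; y runs along its long side. It takes both white bottles (room for two side by side along y).
- tray_orange: Orange plastic tray, fixed to the bench, open on top, 120 x 160 x 20 mm (its x, y, z), walls and floor 4 mm thick, so its inner floor is 4 mm above the bench. Origin: centre of its underside; z up; y runs along its long side. It takes the amber bottle.
- tray_blue: Blue plastic tray, fixed to the bench, open on top, 120 x 160 x 20 mm (its x, y, z), walls and floor 4 mm thick, so its inner floor is 4 mm above the bench. Origin: centre of its underside; z up; y runs along its long side. It takes the blue-capped vial.
- beaker: empty clear glass beaker, 68 mm diameter at the rim, 85 mm high, standing loose; leave it alone. Origin: centre of its underside, z up.
- spanner: steel spanner 130 mm long, lying flat beyond the trays; leave it alone. Origin: centre of its underside, x along its length.
Things that resemble listed ones, but are neither listed nor needed, are in the scene too. What is shaped like the part that bears white_a_mid but red is not meant.

How it is judged:
At the end, for the whole second after the job is handed in: Both white bottles stand in the white tray, the amber bottle in the orange tray and the vial in the blue tray: each upright within 0.12 rad, its foot on the tray floor (within 6 mm), its axis within 45 mm (tray x) and 65 mm (tray y) of the tray's centre, released and at rest (x of white_a_mid in the frame of tray_white between -0.045 and 0.045 m and y of white_a_mid in the frame of tray_white between -0.065 and 0.065 m and z of white_a_mid in the frame of tray_white between 0.035 and 0.047 m and angle between each of white_a_mid, white_b_mid, amber_mid, vial_mid's own z axis and vertical below 0.12 rad and linear speed of each of white_a, white_b, amber, vial below 0.02 m/s and contact force between the fingers and white_a below 0.1 N and x of white_b_mid in the frame of tray_white between -0.045 and 0.045 m and y of white_b_mid in the frame of tray_white between -0.065 and 0.065 m and z of white_b_mid in the frame of tray_white between 0.035 and 0.047 m and contact force between the fingers and white_b below 0.1 N and x of amber_mid in the frame of tray_orange between -0.045 and 0.045 m and y of amber_mid in the frame of tray_orange between -0.065 and 0.065 m and z of amber_mid in the frame of tray_orange between 0.041 and 0.053 m and contact force between the fingers and amber below 0.1 N and x of vial_mid in the frame of tray_blue between -0.045 and 0.045 m and y of vial_mid in the frame of tray_blue between -0.065 and 0.065 m and z of vial_mid in the frame of tray_blue between 0.038 and 0.05 m and contact force between the fingers and vial below 0.1 N); the robot touches nothing.
It fails at once if a bottle is knocked over (angle between any of white_a_mid, white_b_mid, amber_mid, vial_mid's own z axis and vertical above 0.7 rad).
It fails at once if a bottle is dropped (falls freely more than about 25 mm) ((linear speed of white_a above 0.7 m/s and contact force between the fingers and white_a below 0.02 N) or (linear speed of white_b above 0.7 m/s and contact force between the fingers and white_b below 0.02 N) or (linear speed of amber above 0.7 m/s and contact force between the fingers and amber below 0.02 N) or (linear speed of vial above 0.7 m/s and contact force between the fingers and vial below 0.02 N)).
It fails at once if the beaker is pushed more than 20 mm or tipped (distance of beaker from where it was at the start of the episode above 0.02 m or angle between beaker's own z axis and vertical above 0.4 rad).
It fails at once if the spanner is pushed more than 20 mm (distance of spanner from where it was at the start of the episode above 0.02 m).
It also fails if it takes over 99 s, if anything falls off the work surface, if the arm or the gripper's body presses on something with over 40 N, if the wrist force passes 120 N, or if a joint passes its speed limit or range.

## Robot

A 6-joint arm with a two-finger parallel gripper is mounted at the origin on the work surface. World frame = base frame: x ahead of the robot, y to its left, z up, the work surface at z = 0. Lengths are in m, angles in rad, forces in N, time in s.
With the tool pointing down it reaches from about 0.375 to 0.9 m from the base axis. Payload 3.1 kg.
Tool frame: the origin (TCP) lies at the very end of the fingers, on their centre line; the grasp point (between the pads) lies bot.hold_point_z behind it (bot.hold_point_z is the distance from the TCP to the grasp point, in m); z points along the fingers, y is the line along which they close (so a half turn about z gives the same grasp; the last joint's range is limited). The gripper opens to 85 mm and grips with 20 to 120 N. Pads are 22 mm wide; open, the fingers measure 114 mm over their backs; the gripper's body (76 mm by 85 mm) begins 54 mm behind the grasp point. The pads swing forward as they close: fully open they stand 13 mm farther back than shut.
Start: joints at [-1.444, 0.527, 1.433, -0, 1.181, -0.178], TCP at [0.188, -0.596, 0.231] pointing down, gripper open.
Joint ranges: [-3.08, 3.08], [-0.75, 2.2], [0.22, 2.44], [-1.43, 4.57], [0, 2.65], [-2.85, 2.85]. Speed limits (rad/s): [2.79, 2.79, 3.14, 3.14, 3.14, 3.14].

## Interface

Orientations are given as a unit quaternion [w, x, y, z].
In Python, from rig import bot gives the robot as it stands. Calls block until the motion is done:
- bot.reach(position, orientation): joint-space move of the TCP to a pose.
- bot.move_l(position, frame=None, rate=0.15): straight line of the TCP; frame=None keeps the orientation; rate is the mean speed in m/s.
- bot.goto_joints(angles): joint-space move.
- bot.open_gripper() and bot.clamp(): open the fingers fully, or close them until they stop; the grip force is fixed at half the most.
- bot.hold(seconds).
- bot.inverse_kinematics(position, orientation): joint angles nearest the present ones, or None.
- bot.get_obs(): the state.
- bot.snapshot(name): name is "side" or "top" or "wrist"; returns a dict with "img" (480x640x3 uint8, blue, green, red), "K" (3x3 intrinsics, pixels), "pose" (4x4, takes a point from camera to world coordinates). Camera axes: x right, y up, looking along -z (the intrinsics and any distortion apply to the point x, -y, -z); pixel columns grow to the right and rows downward; lengths in m; the calibration is good to about 2 mm. A picture is of the moment at which its call begins. There is no depth.
A pose or a line that the arm cannot do raises bot.PlanningError and nothing moves.
- bot.close_job(): hands the job in; it is judged then, once.
The state is a dict: "clock": time; "qpos": joint angles; "joint_velocities": joint speeds; "joint_torque": joint torques, N m; "eef_pos": TCP position; "ee_rot": TCP orientation; "contact_force": force on the tool from outside, world axes, zero at the start; "moment": the same for the moment, N m; "opening": finger opening in m; "gripper_force": force on a finger pad.
Only numpy, scipy, OpenCV 4.12 (cv2) and the standard library are available. Lean on these libraries where they do the work, as an engineer would, in place of code of your own. Each camera call takes 0.05 s, during which the arm holds its last target. There are 200 camera calls.

## Working session

There is one attempt and no reset: what is moved stays moved. The work goes in short steps, each a Python script; the robot and the scene stay as the last script left them, time stands still between calls to the robot, and variables do not carry over. Pictures are saved under pics/ and viewed, at most 14 in all, crops included, and the job is handed in when it is done.

```bash
mkdir -p pics; ls
python3 - <<'E'
from rig import bot
import cv2,numpy as np
for n in("top","side"):
    s=bot.snapshot(n);cv2.imwrite(f"pics/{n}0.png",s["img"]);print(n,s["K"].tolist(),np.round(s["pose"],4).tolist(),[k for k in s])
print(bot.hold_point_z,bot.get_obs())
E
```

```text
pics
top [[520.8131766033334, 0.0, 319.4036432599161], [0.0, 520.8131766033334, 238.5504998316865], [0.0, 0.0, 1.0]] [[0.0048, 0.9933, -0.1158, 0.4284], [-1.0, 0.0048, -0.0004, -0.0313], [0.0001, 0.1158, 0.9933, 0.9882], [0.0, 0.0, 0.0, 1.0]] ['img', 'K', 'pose']
side [[561.5671791889239, 0.0, 311.02234497841397], [0.0, 561.5671791889239, 238.6616710218784], [0.0, 0.0, 1.0]] [[-0.8211, 0.3053, -0.4822, -0.069], [-0.5708, -0.4353, 0.6962, 0.8518], [0.0026, 0.8469, 0.5317, 0.7178], [0.0, 0.0, 0.0, 1.0]] ['img', 'K', 'pose']
0.0187 {'clock': 0.1, 'qpos': array([-1.44351848e+00,  5.28375915e-01,  1.43377879e+00, -1.92789300e-05,
        1.18140829e+00, -1.78470249e-01]), 'joint_velocities': array([-1.67816404e-03, -1.36037234e-03, -1.18377237e-03,  6.77394923e-04,
       -8.94398046e-05,  9.45692909e-04]), 'joint_torque': array([-3.37484234e-04, -4.43305385e+01, -1.78585982e+01, -3.05719223e-04,
        3.88449786e-03,  8.83856785e-06]), 'eef_pos': array([ 0.18808621, -0.59534718,  0.23042834]), 'ee_rot': array([-9.85077660e-04,  9.88336464e-01,  1.52282840e-01,  1.63025716e-05]), 'contact_force': array([-0.85093926,  0.1807433 ,  0.4292577 ]), 'moment': array([0.021607  , 0.02677197, 0.0368496 ]), 'gripper_force': 0.0, 'opening': 0.08548455736072694}
```

View pics/top0.png

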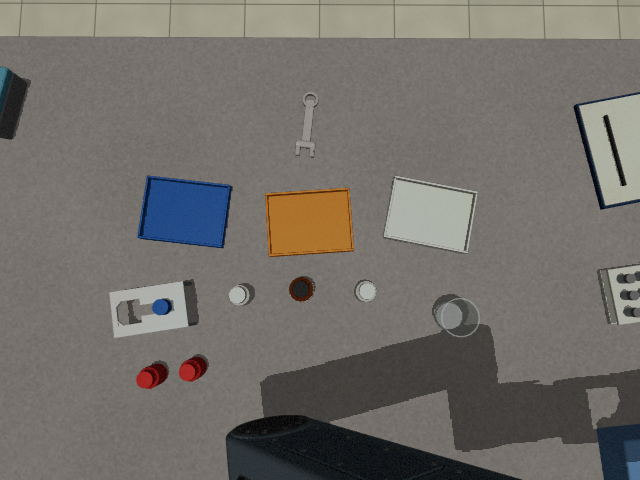

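View pics/side0.png

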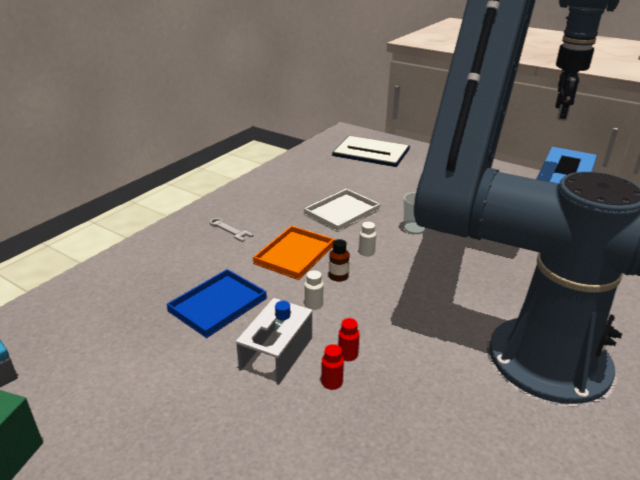

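Top view: two white bottles at (238,295) and (365,291), red look-alikes at (151,377) and (193,369) (wrong colour, so excluded), amber at (301,289), blue vial cap at (162,307) in the hanger, and a beaker at (457,316). The trays are blue (185,212), orange (310,222) and white (430,215). Next I measure positions and make an enlarged crop to confirm.

```bash
cat > h.py <<'E'
from rig import bot
import cv2,numpy as np
def ray(s,uv):
    x=(uv[0]-s["K"][0,2])/s["K"][0,0];y=(uv[1]-s["K"][1,2])/s["K"][1,1]
    return s["pose"][:3,:3]@np.array([x,-y,-1.]),s["pose"][:3,3]
def onplane(s,uv,z):
    d,o=ray(s,uv);return (o+d*(z-o[2])/d[2])
def project(s,p):
    c=s["pose"][:3,:3].T@(np.asarray(p,float)-s["pose"][:3,3]);f=s["K"]
    return np.array([f[0,2]-f[0,0]*c[0]/c[2],f[1,2]+f[1,1]*c[1]/c[2]])
def blobs(m,amin=60):
    c,_=cv2.findContours(m.astype(np.uint8)*255,cv2.RETR_EXTERNAL,cv2.CHAIN_APPROX_NONE)
    return [k for k in c if cv2.contourArea(k)>amin]
E
python3 - <<'E'
from h import *
s=bot.snapshot("top");im=s["img"];hsv=cv2.cvtColor(im,cv2.COLOR_BGR2HSV);H,S,V=cv2.split(hsv)
M={"blue":((H>100)&(H<125)&(S>150)&(V>60)),"orange":((H>5)&(H<20)&(S>170)&(V>140)),"white":((S<40)&(V>165)),"amber":((H<15)|(H>170))&(S>80)&(V<110),"black":(V<45)}
for n,m in M.items():
    for k in blobs(m):
        x,y,w,h=cv2.boundingRect(k)
        if not(90<x<500 and 150<y<350):continue
        r=cv2.minAreaRect(k);b=cv2.boxPoints(r);a=cv2.contourArea(k)
        z=0.02 if a>3000 else (0.068 if w>60 else .074)
        if n=="blue" and a<1000:z=.092
        if n in("amber","black"):z=.086
        P=np.array([onplane(s,q,z) for q in b]);e=[P[1]-P[0],P[2]-P[1]]
        print(n,a,np.round(r[0],1),[w,h],"ctr",np.round(P.mean(0),4),"sides",[round(float(np.linalg.norm(v)),4) for v in e],"ang",[round(float(np.degrees(np.arctan2(v[1],v[0]))),1) for v in e])
c=im[260:400,100:400];cv2.imwrite("pics/crop.png",cv2.resize(c,None,fx=2.6,fy=2.6,interpolation=cv2.INTER_CUBIC))
E
```

```text
blue 172.5 [160.5 306.5] [16, 16] ctr [0.4149 0.2396 0.092 ] sides [0.0256, 0.0254] ang [-89.7, -177.8]
blue 5164.5 [183.4 211.3] [92, 72] ctr [0.5921 0.2255 0.02  ] sides [0.1207, 0.163] ang [-4.0, -96.5]
orange 5124.0 [308.8 221.5] [89, 68] ctr [ 0.5739 -0.0108  0.02  ] sides [0.1606, 0.1189] ang [-85.7, -176.3]
white 174.5 [236.5 294.5] [16, 16] ctr [0.436  0.1133 0.074 ] sides [0.0262, 0.026] ang [-89.7, -178.8]
white 167.0 [367.  290.5] [15, 16] ctr [ 0.444  -0.1145  0.074 ] sides [0.0261, 0.0245] ang [-0.2, -89.7]
white 3219.0 [148.1 309.1] [78, 56] ctr [0.4092 0.2841 0.02  ] sides [0.1391, 0.0831] ang [-81.0, -169.3]
white 4550.0 [430.5 215.2] [93, 75] ctr [ 0.5869 -0.2396  0.02  ] sides [0.1134, 0.1607] ang [-11.6, -101.2]
amber 430.5 [300.8 288.8] [25, 25] ctr [0.4463 0.0008 0.086 ] sides [0.0414, 0.0403] ang [-44.6, -134.6]
black 202.0 [300. 288.] [17, 17] ctr [0.4476 0.0021 0.086 ] sides [0.0276, 0.0275] ang [-89.7, -179.6]
```

View pics/crop.png

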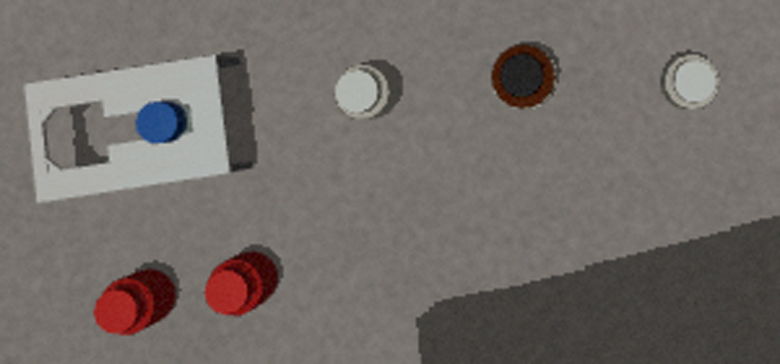

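The crop confirms it. The white-capped bottles are at (238,295) and (365,291), the amber bottle is between them, and the other two bottles are red decoys. The blue cap sits at the closed end of the slot and the wide hole is to its left (world +y). I start with the first white bottle.

```bash
cat >> h.py <<'E'
from scipy.spatial.transform import Rotation as R
HOV=.17
def quat(p,phi):
    """tool down, closing line at angle phi (or phi+pi): take the one with the last joint nearest mid-range"""
    best=None
    for a in(phi,phi+np.pi):
        y=np.array([np.cos(a),np.sin(a),0]);z=np.array([0,0,-1.])
        q=R.from_matrix(np.c_[np.cross(y,z),y,z]).as_quat()[[3,0,1,2]]
        j=bot.inverse_kinematics(p,q)
        if j is not None and(best is None or abs(j[5])<best[0]):best=(abs(j[5]),q)
    return best[1]
def over(xy,phi,z=HOV):
    p=[xy[0],xy[1],z];bot.reach(p,quat(p,phi))
def pick(xy,phi,z):
    over(xy,phi);bot.move_l([*xy,z],rate=.1);bot.clamp();o=bot.get_obs();print("grip",o["opening"],o["gripper_force"],o["eef_pos"])
def place(xy,phi,z):
    over(xy,phi);bot.move_l([*xy,z+.015],rate=.15);bot.move_l([*xy,z],rate=.04);bot.hold(.2)
    bot.open_gripper();bot.hold(.2);bot.move_l([*xy,HOV],rate=.12);print("t",bot.get_obs()["clock"])
def intray(c,yaw,x,y):
    return np.array(c)+[np.cos(yaw)*x-np.sin(yaw)*y,np.sin(yaw)*x+np.cos(yaw)*y]
WT=((.587,-.2396),np.radians(-11.3));OT=((.574,-.0108),np.radians(4));BT=((.592,.2255),np.radians(-5.2))
E
python3 - <<'E'
from h import *
z=.023;xy=[.444,-.1145]
pick(xy,0,z);bot.move_l([*xy,HOV],rate=.12);print(bot.get_obs()["opening"])
place(intray(*WT,0,-.036),WT[1],z+.005)
E
python3 - <<'E'
from h import *
cv2.imwrite("pics/side1.png",bot.snapshot("side")["img"])
E
```

```text
grip 0.036298285060434664 59.67310261912644 [ 0.44402186 -0.11453862  0.02350625]
0.0360887705020656
t 10.275
```

View pics/side1.png

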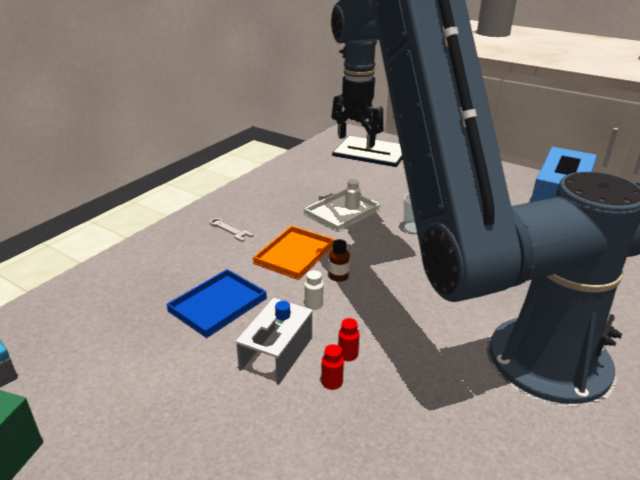

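The first white bottle stands upright in the white tray at (352,195) and everything else is unmoved. Next come the second white bottle and the amber one.

Run:
```python
from h import *
z=.023;xy=[.436,.1133]
pick(xy,0,z);bot.move_l([*xy,HOV],rate=.12);print(bot.get_obs()["opening"])
place(intray(*WT,0,.036),WT[1],z+.005)
z=.028;xy=[.447,.0015]
pick(xy,0,z);bot.move_l([*xy,HOV],rate=.12);print(bot.get_obs()["opening"])
place(intray(*OT,0,0),OT[1],z+.005)
over([.47,.1],np.radians(99.8))
s=bot.snapshot("side");cv2.imwrite("pics/side2.png",s["img"])
print(bot.get_obs()["clock"],quat([.41,.25,.15],np.radians(99.8)))
```

```text
grip 0.03625847494865044 59.75185506496928 [0.43597436 0.11329997 0.02347958]
0.03667224497046931
t 20.4917
grip 0.042476317688394334 60.052009164355695 [0.44703373 0.00150251 0.02862507]
0.04254830813963436
t 29.1167
30.6333 [ 0.         -0.08541692  0.9963453   0.        ]
```

View pics/side2.png

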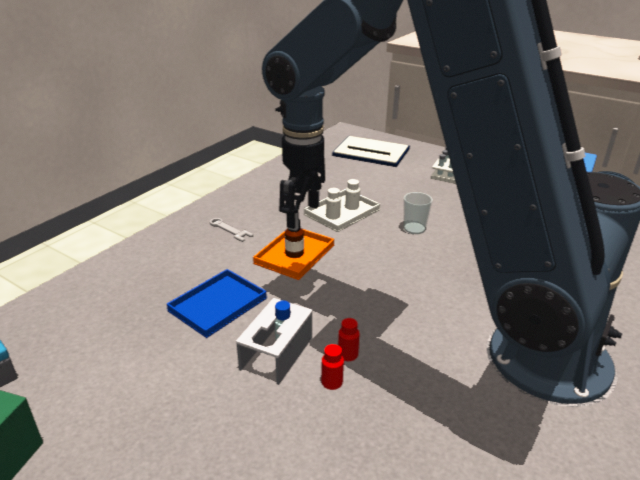

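Both white bottles are upright in the white tray, at (334,205) and (352,195), and the amber bottle is upright in the orange tray at (294,243). Now I grip the vial cap, lift it slightly, slide it to the wide hole and look before lifting it out.

Run:
```python
from h import *
th=np.radians(9.8);d=np.array([-np.sin(th),np.cos(th)])
xy=np.array([.4149,.2396]);c=np.array([.4102,.2685]);tgt=c+.035*d
xs=c+((xy-c)@d)*d; print("start in slot",(xy-c)@d,"on-axis",xs,"target",tgt)
f=lambda t:print(t,np.round(bot.get_obs()["contact_force"],1),np.round(bot.get_obs()["eef_pos"],4),round(bot.get_obs()["opening"],4))
over(xs,th+np.pi/2);bot.move_l([*xs,.0700],rate=.1);f("down");bot.clamp();f("clamped")
bot.move_l([*xs,.0718],rate=.02);f("lift")
bot.move_l([*(xs+(tgt-xs)*.5),.0718],rate=.04);f("half")
bot.move_l([*tgt,.0718],rate=.04);f("end")
a=bot.snapshot("top")["img"][255:375,80:240];b=bot.snapshot("side")["img"][260:400,200:360]
a=cv2.resize(a,(400,300));b=cv2.resize(b,(400,350))[:300]
cv2.imwrite("pics/slide.png",np.hstack([a,b]));print(bot.get_obs()["clock"])
```

```text
start in slot -0.029278272912253222 on-axis [0.41518344 0.23964896] target [0.40424267 0.30298928]
down [ 0.1  0.8 -0.2] [0.4155 0.2398 0.0704] 0.0855
clamped [0.1 0.4 5.8] [0.4154 0.2397 0.0705] 0.0258
lift [ 0.9 -0.1 -1.4] [0.4151 0.2396 0.0717] 0.0263
half [ 0.6 -0.3  0.1] [0.4097 0.2712 0.0718] 0.026
end [ 0.  -0.1 -0.7] [0.4042 0.3029 0.0718] 0.026
37.0083
```

View pics/slide.png

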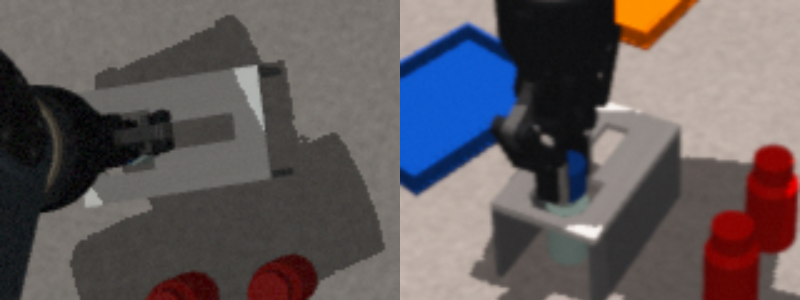

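The cap moved freely (contact force under 1 N) and the vial body is now at the wide hole. I lift slowly while watching the force.

Run:
```python
from h import *
p=bot.get_obs()["eef_pos"]
for z in(.076,.082,.095,.115):
    bot.move_l([p[0],p[1],z],rate=.03);F=bot.get_obs()["contact_force"];print(z,np.round(F,1))
    if np.abs(F).max()>6:raise SystemExit("stuck")
bot.move_l([p[0],p[1],HOV],rate=.1);print(bot.get_obs()["opening"])
s=bot.snapshot("side");cv2.imwrite("pics/lift.png",s["img"][150:390,130:450]);print(bot.get_obs()["clock"])
```

```text
0.076 [ 1.2 -0.2 -0.1]
0.082 [ 0.3  0.2 -0.6]
0.095 [ 0.5  0.2 -0.6]
0.115 [-0.6  0.7 -1. ]
0.025845657562281132
39.8
```

View pics/lift.png

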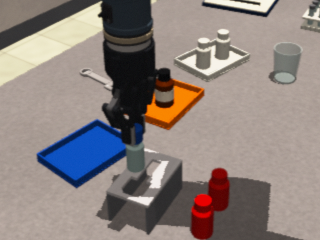

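The vial is clear of the plate at (135,155) and hanging straight. I place it in the blue tray, retreat and check the result.

Run:
```python
from h import *
xy,phi=intray(*BT,0,0),BT[1]+np.pi/2
over(xy,phi);bot.move_l([*xy,.075],rate=.1)
for z in np.arange(.068,.0615,-.001):
    bot.move_l([*xy,z],rate=.03);F=bot.get_obs()["contact_force"][2];print(round(z,4),round(F,1))
    if F>3:break
bot.hold(.2);bot.open_gripper();bot.hold(.2);bot.move_l([*xy,.2],rate=.1)
bot.goto_joints([-1.444,.527,1.433,0,1.181,-.178]);bot.hold(.3);print(bot.get_obs()["clock"])
a=bot.snapshot("top");b=bot.snapshot("side")
cv2.imwrite("pics/end.png",np.vstack([cv2.resize(a["img"][80:350,90:500],(600,300)),cv2.resize(b["img"][160:370,150:450],(600,300))]))
H,S,V=cv2.split(cv2.cvtColor(a["img"],cv2.COLOR_BGR2HSV))
```

```text
0.068 0.2
0.067 -0.5
0.066 0.4
0.065 0.3
0.064 -1.3
0.063 1.0
0.062 5.2
49.65
```

View pics/end.png

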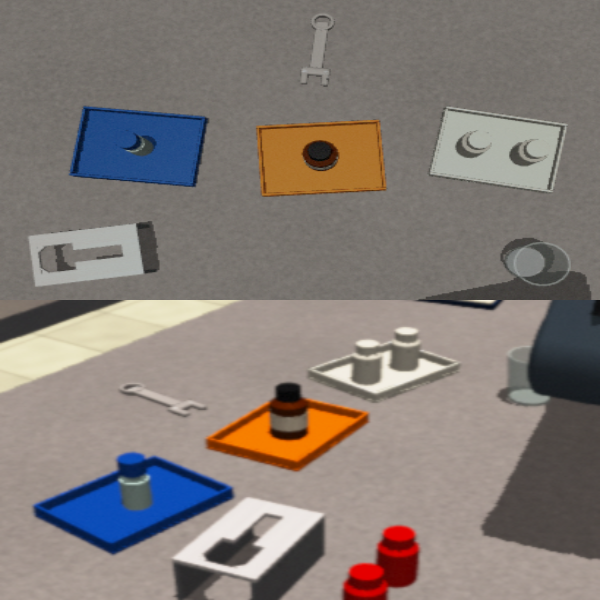

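All four bottles stand upright near the middle of the right trays: vial (135,480), amber (288,410), whites (367,362) and (405,348). The beaker and spanner haven't moved and the arm is clear, so I hand in.

```bash
python3 -c "
from rig import bot
print(bot.close_job())"
```

```text
the job is handed in; nothing more can be done
None
```

I handed the job in at about 50 s: the final pictures show both white bottles, the amber bottle and the vial upright and released in their own trays, with the beaker and spanner not visibly moved; the hand-in call returned no verdict.

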